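# Hold the dicer's cutting grid against its sprung plate

### The job

The dicer is back from washing: take the fine cutting grid (blue top bar) out of the drain rack, stand it upright and centred on the dicer's narrow sill, and press it flat against the two white pads of the sprung plate with a steady push of about 10 N (the plate's red pointer then stands in the green zone) so that a colleague can swing the bolts over and tighten the nuts. Keep that push steady for at least three seconds and finish while still holding it there: do not let go, and never ram the plate. Leave the coarse grid (red bar) and everything else on the table where it is.

Things in the scene. Friction and masses are not known exactly. Their poses are not given: they have to be found in the camera images.
- fine_grid: Fine cutting grid: upright frame 14 mm thick (its x) x 110 wide (its y) x 100 tall (its z), about 0.3 kg. Blue top bar, the rest aluminium round a close mesh of thin blades (acts as a solid panel 4 mm thick). Origin: centre of the underside. Front and back are alike; it may be fitted either way round. Starts standing loosely in one of the rack's two slots.
- grid_bar (a point): Centre of the fine grid's blue top bar, 88 mm above its underside: the place to grip from above, across the 14 mm thickness. The bar is 24 mm tall and spans the whole 110 mm width.
- coarse_grid: Coarse cutting grid: same shape and size as the fine grid but with a red top bar and wide meshes; stands in the other slot of the rack, to be left alone.
- rack: Black drain rack, fixed: base 170 (its x) x 130 (its y) x 10 mm, two slots at x = -40 and +40 mm, 20 mm wide, formed by cheeks 50 mm tall over the table near the slot's ends only (34 to 56 mm either side of the middle). Grids stand on the base, 10 mm above the table, and must rise over 42 mm to come clear. Origin: centre of the underside.
- dicer: Grey dicer head, fixed; base 270 (its x) x 180 mm. +x is the pressing direction, away from the robot. Origin: on the table, midway across, below the resting front face of the white pads. At the back stand side cheeks 140 mm tall (x 30 to 150, y 70 to 85 mm both sides) and spring seats 125 mm tall (x 75 to 100, y 33 to 63 mm both sides); the middle is open.
- sill (a point): Centre of the flat top of the dicer's aluminium sill, on which the grid stands: 60 mm above the table, narrow: 38 mm along the dicer's x (from 24 mm before to 14 mm behind the pads' resting face), 120 mm wide.
- press_plate: Sprung press plate: two white upright pads moving together, each 17 mm wide, 38 to 55 mm either side of the middle, 63 to 151 mm above the table; a finger can pass between them. Slides only along the dicer's +x, up to 18 mm, on a spring of 1.2 N per mm without preload (10 N at 8.3 mm). Origin and axes coincide with the dicer's at rest; the front faces lie in its own x = 0 plane.
- pointer (a point): Tip of the red pointer on the press plate, over the scale on top of the dicer's +y cheek, 145 mm above the table. At rest it is 30 mm behind the dicer's origin along +x; it moves with the plate. The green zone of the scale spans plate travels of about 4.5 to 12 mm (5.5 to 14.5 N).
- spoon: Black serving spoon, 260 mm long, lying flat to the right of the dicer. Origin: underside, at about mid length.
- squeeze_bottle: White squeeze bottle with red cap, 60 mm diameter, 190 mm tall, at the far left, beyond the rack. Origin: centre of the underside.
- nut_tray: Small steel tray 100 x 80 x 20 mm with two brass wing nuts, beyond the rack and the dicer. Origin: centre of the underside.

How it is judged:
On the way, in this order (a step that is already met when the one before it is completed fails the run):
1. the fine grid has been lifted clear of the rack (z of fine_grid in the frame of rack above 0.052 m), for 0.1 s.
2. the fine grid stands on the sill, flat against the pads, pressed with 6 to 14 N for three seconds (contact force between fine_grid and press_plate between 6 and 14 N and contact force between the fingers and fine_grid above 2 N and z of fine_grid in the frame of dicer between 0.057 and 0.064 m and y of fine_grid in the frame of dicer between -0.012 and 0.012 m and angle between the x axis of fine_grid and the x axis of dicer, either way round below 0.06 rad and angle between fine_grid's own z axis and vertical below 0.06 rad and linear speed of fine_grid below 0.02 m/s), for 3 s.
At the end, for the whole second after the job is handed in: The fine grid stands upright on the sill (underside within -3 to +4 mm of the sill's top, tilt under 0.06 rad), centred within 12 mm, square to the pads within 0.06 rad, still (under 20 mm/s), held by the fingers and pressed against the sprung plate with 6 to 14 N (all of step 2); the arm keeps its last pose, push and grip.
It fails at once if the plate is rammed: the grid presses on it with more than 25 N (contact force between fine_grid and press_plate above 25 N).
It fails at once if the coarse grid is disturbed: moved more than 30 mm (distance of coarse_grid from where it was at the start of the episode above 0.03 m).
It fails at once if a bystander (spoon, bottle, nut tray) is moved more than 30 mm (distance of any of spoon, squeeze_bottle, nut_tray from where it was at the start of the episode above 0.03 m).
It also fails if it takes over 48 s, if anything falls off the work surface, if the arm or the gripper's body presses on something with over 40 N, if the wrist force passes 120 N, or if a joint passes its speed limit or range.

### The arm

A 6-joint arm with a two-finger parallel gripper is mounted at the origin on the work surface. World frame = base frame: x ahead of the robot, y to its left, z up, the work surface at z = 0. Lengths are in m, angles in rad, forces in N, time in s.
With the tool pointing down it reaches from about 0.375 to 0.9 m from the base axis. Payload 3.1 kg.
Tool frame: the origin (TCP) lies at the very end of the fingers, on their centre line; the grasp point (between the pads) lies 19 mm behind it (manip.pinch_z is the distance from the TCP to the grasp point, in m); z points along the fingers, y is the line along which they close (so a half turn about z gives the same grasp; the last joint's range is limited). The gripper opens to 85 mm and grips with 20 to 120 N. Pads are 22 mm wide; open, the fingers measure 114 mm over their backs; the gripper's body (76 mm by 85 mm) begins 54 mm behind the grasp point. The pads swing forward as they close: fully open they stand 13 mm farther back than shut.
Start: joints at [1.022, 0.527, 1.433, -0, 1.181, -0.178], TCP at [0.226, 0.583, 0.231] pointing down, gripper open.
Joint ranges: [-3.08, 3.08], [-0.75, 2.2], [0.22, 2.44], [-1.43, 4.57], [0, 2.65], [-2.85, 2.85]. Speed limits (rad/s): [2.79, 2.79, 3.14, 3.14, 3.14, 3.14].

### API

Orientations are given as a unit quaternion [x, y, z, w].
In Python, from station import manip gives the robot as it stands.
- The arm moves only by the tool servo_tool, never from a script. Its argument "commands" is one flat list of numbers, 7 for each row, row after row: the shift along the tool's x, y, z each as a share of 500 mm, from -1 to 1, then the turn, a rotation vector about the tool's x, y, z each as a share of 360 degrees, from -1 to 1, then the opening, from -1 (shut) to 1 (fully open). In form: [dx, dy, dz, rx, ry, rz, claw, dx, dy, dz, rx, ry, rz, claw, ...]. A call has 1 to 12 rows; each row shifts and turns the commanded pose from where the row before left it, along the tool's axes as they then stand; what a row does not reach is not made up. A row lasts 1/12 s, in which the tool goes at most 41.7 mm and 7.16 degrees, less where a joint would pass 70% of its speed; a pose out of reach is approached as far as the arm can. A call with a number of a shift or a turn outside -1 to 1 is refused whole. A call with a gripper value outside its range is refused whole. The fingers move at their own pace and stop on an object; "force" is the grip in N (left out, the last holds). Time passes only in rows, so rows that do not move let the fingers close. It gives the time, the measured TCP pose, the force, the opening and the grip force at its end, in the units of the state.
- manip.sense(): the state, without advancing time (a new reading comes with each control period).
- manip.snapshot(name): name is "scene" or "top" or "wrist"; returns a dict with "img" (480x640x3 uint8, red, green, blue), "mtx" (3x3 intrinsics, pixels), "world_to_cam" (4x4, takes a point from world to camera coordinates). Camera axes: x right, y up, looking along -z (the intrinsics and any distortion apply to the point x, -y, -z); pixel columns grow to the right and rows downward; lengths in m; the calibration is good to about 2 mm. The wrist camera is an equidistant fisheye: a pixel r from the principal point sees the ray r / f radians off the axis. A picture is of the moment at which its call begins. There is no depth.
- manip.sign_off(): hands the job in; it is judged then, once.
Trained networks look in a picture, given as the dict that the camera call returned (one of the last four; its "shot" number tells which), for a name from the list of things; names that differ only in an ending like _2 or _b are one class to them, and where a whole thing is asked for, a point or a joint stands for the part that bears it (a point fixed in the world has none). Each returns a list of dicts, best first, with "conf" (0 to 1); they miss things now and then, are a little off and sometimes report something else, mostly with a low value. They report only what shows in the picture. A call takes as long as a camera call.
- manip.look_for(picture, query): "box" ([left, top, width, height] in pixels, round what is visible of it).
- manip.silhouettes(picture, query): "pixels" (480x640 bool, what is visible of it) and "box" ([left, top, width, height] in pixels, round what is visible of it).
The state is a dict: "t": time; "q": joint angles; "qd": joint speeds; "tau": joint torques, N m; "tcp_pos": TCP position; "tool_rot": TCP orientation; "force": force on the tool from outside, world axes, zero at the start; "ft_torque": the same for the moment, N m; "finger_gap": opening from 0.0 (shut) to 1.0 (fully open); "gripper_force": force on a finger pad.
Only numpy, scipy, OpenCV 4.12 (cv2) and the standard library are available. Lean on these libraries where they do the work, as an engineer would, in place of code of your own. Each camera call takes 0.05 s, during which the arm holds its last target. There are 200 camera calls.

## Working session

There is one attempt and no reset: what is moved stays moved. The work goes in short steps, Python scripts to look and compute and a tool call to move; the robot and the scene stay as the last step left them, time stands still between calls to the robot, and variables do not carry over. Pictures are saved under pics/ and viewed, at most 10 in all, crops included, and the job is handed in when it is done.

Besides the shell and the picture viewer there is one more tool, called after "Emit:" by a JSON object that holds its "api" and its "payload", one argument or row to a line. servo_tool: Moves the arm, as the interface text tells. Its arguments: {"type":"object","properties":{"commands":{"type":"array"},"force":{"type":"number"}},"required":["commands"]}

```bash
mkdir -p pics; ls; python3 - <<'E'
from station import manip
import cv2,numpy as np
s=manip.sense(); print({k:np.round(v,3) for k,v in s.items()}, manip.pinch_z)
P={}
for n in("scene","top"):
    p=manip.snapshot(n); P[n]=p
    cv2.imwrite(f"pics/{n}0.png",p["img"][:,:,::-1]); print(n,np.round(p["mtx"],1).tolist(),np.round(p["world_to_cam"],3).tolist())
    for q in("fine_grid","grid_bar","coarse_grid","rack","dicer","sill","press_plate","pointer"):
        try: print(q,[(np.round(d["box"]).tolist(),round(d["conf"],2)) for d in manip.look_for(p,q)][:3])
        except Exception as e: print(q,e)
E
```

```text
pics
{'t': np.float64(0.0), 'q': array([ 1.023,  0.528,  1.434,  0.   ,  1.181, -0.178]), 'qd': array([ 0.001,  0.   ,  0.001, -0.003,  0.001,  0.001]), 'tau': array([ 0.0000e+00, -4.4236e+01, -1.7803e+01, -0.0000e+00,  8.0000e-03,
       -0.0000e+00]), 'tcp_pos': array([0.225, 0.582, 0.23 ]), 'tool_rot': array([ 0.184,  0.983, -0.001, -0.   ]), 'force': array([-0.2  , -0.07 ,  0.266]), 'ft_torque': array([-0.029, -0.05 , -0.004]), 'gripper_force': np.float64(0.0), 'finger_gap': np.float64(1.004)} 0.0187
scene [[523.5, 0.0, 315.5], [0.0, 523.5, 240.6], [0.0, 0.0, 1.0]] [[-0.555, 0.832, -0.007, 0.347], [-0.617, -0.407, 0.674, 0.277], [0.557, 0.378, 0.739, -1.519], [0.0, 0.0, 0.0, 1.0]]
fine_grid [([421.0, 248.0, 55.0, 38.0], 0.91)]
grid_bar []
coarse_grid [([414.0, 275.0, 60.0, 48.0], 0.92)]
rack [([399.0, 263.0, 79.0, 77.0], 0.83)]
dicer [([182.0, 186.0, 159.0, 120.0], 0.89)]
sill [([182.0, 189.0, 159.0, 114.0], 0.78)]
press_plate [([242.0, 186.0, 51.0, 56.0], 0.84)]
pointer [([243.0, 185.0, 50.0, 52.0], 0.7)]
top [[461.0, 0.0, 316.0], [0.0, 461.0, 240.6], [0.0, 0.0, 1.0]] [[-0.017, -1.0, 0.005, -0.019], [0.988, -0.016, 0.153, -0.613], [-0.153, 0.008, 0.988, -0.982], [0.0, 0.0, 0.0, 1.0]]
fine_grid [([167.0, 304.0, 63.0, 14.0], 0.89)]
grid_bar [([168.0, 302.0, 60.0, 16.0], 0.91)]
coarse_grid [([157.0, 266.0, 63.0, 22.0], 0.83)]
rack [([167.0, 254.0, 70.0, 85.0], 0.91)]
dicer [([319.0, 165.0, 114.0, 159.0], 0.78)]
sill [([321.0, 161.0, 115.0, 166.0], 0.88), ([224.0, 166.0, 39.0, 47.0], 0.37)]
press_plate [([350.0, 221.0, 55.0, 48.0], 0.71), ([224.0, 168.0, 37.0, 45.0], 0.7)]
pointer [([348.0, 218.0, 58.0, 49.0], 0.73)]
```

View pics/top0.png

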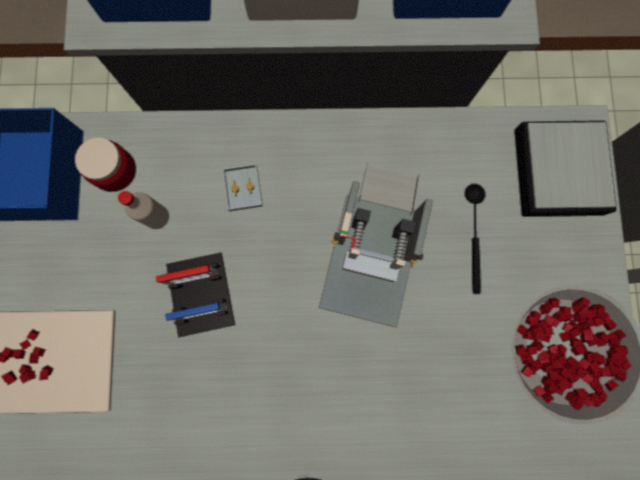

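View pics/scene0.png

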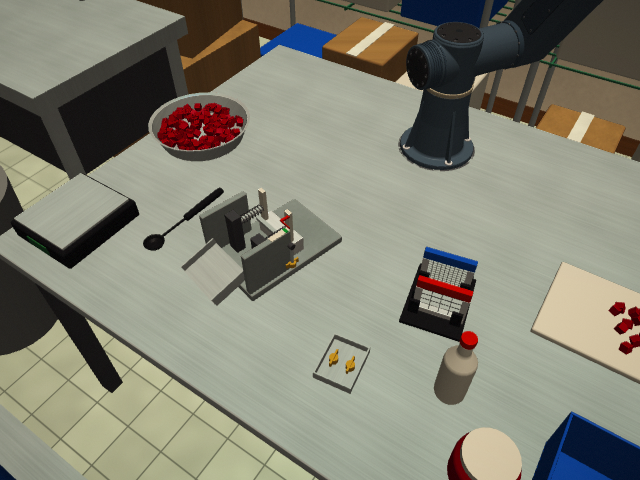

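The top view shows the blue bar at about (198,311), nearer the robot than the red one at (188,275). The dicer's bright sill is at about (373,265), turned roughly -13°. The scene view agrees.

```bash
cat > h.py <<'E'
import numpy as np,cv2
from station import manip
def ray(p,uv,z):
    """world points at height z seen at pixels uv (pinhole cameras)"""
    T=np.linalg.inv(p["world_to_cam"]); K=np.asarray(p["mtx"]); o=[]
    for u,v in np.atleast_2d(uv):
        d=np.linalg.solve(K,[u,v,1]); d=T[:3,:3]@[d[0],-d[1],-d[2]]; c=T[:3,3]
        o.append(c+d*(z-c[2])/d[2])
    return np.array(o)
def proj(p,X):
    X=np.atleast_2d(X); c=(np.c_[X,np.ones(len(X))]@np.asarray(p["world_to_cam"]).T)[:,:3]*[1,-1,-1]
    h=c@np.asarray(p["mtx"]).T; return h[:,:2]/h[:,2:]
def projw(p,X):
    X=np.atleast_2d(X); c=(np.c_[X,np.ones(len(X))]@np.asarray(p["world_to_cam"]).T)[:,:3]*[1,-1,-1]
    K=np.asarray(p["mtx"]); r=np.hypot(c[:,0],c[:,1]); th=np.arctan2(r,c[:,2])
    return np.c_[K[0,0]*th*c[:,0]/r+K[0,2],K[1,1]*th*c[:,1]/r+K[1,2]]
E
python3 - <<'E'
from h import *
p=manip.snapshot("top"); im=p["img"]
print("cam",np.linalg.inv(p["world_to_cam"])[:3,3])
hsv=cv2.cvtColor(im,cv2.COLOR_RGB2HSV)
for n,(x0,y0,x1,y1),m in(("blue",(150,290,245,330),(hsv[...,0]>100)&(hsv[...,0]<130)&(hsv[...,1]>140)),("sill",(335,240,410,290),(im.min(2)>165))):
    M=np.zeros(m.shape,np.uint8); M[y0:y1,x0:x1]=m[y0:y1,x0:x1]
    k,l,st,_=cv2.connectedComponentsWithStats(M); i=1+st[1:,4].argmax(); r=cv2.minAreaRect(cv2.findContours((l==i).astype(np.uint8),0,1)[0][0]); print(n,st[i],r)
    B=cv2.boxPoints(r); z=.11 if n=="blue" else .06
    W=ray(p,B,z); print(np.round(W,4).tolist(), W.mean(0))
c=cv2.resize(im[155:335,310:445],None,fx=4.4/1.35,fy=4.4/1.35,interpolation=cv2.INTER_CUBIC)
d=cv2.resize(im[245:345,150:245],None,fx=3,fy=3,interpolation=cv2.INTER_CUBIC)
o=np.zeros((600,800,3),np.uint8); o[:c.shape[0],:c.shape[1]]=c; o[:d.shape[0],450:450+d.shape[1]]=d
print(c.shape)
cv2.imwrite("pics/zoom.png",o[:,:,::-1])
E
```

```text
cam [ 0.45568907 -0.02081932  1.06420548]
blue [166 303  54  17 346] ((192.27645874023438, 310.4941101074219), (7.375636577606201, 53.69028854370117), 77.47119140625)
[[0.459, 0.2818, 0.11], [0.4808, 0.1753, 0.11], [0.4662, 0.1718, 0.11], [0.4445, 0.2781, 0.11]] [0.46263098 0.22675457 0.11      ]
sill [345 256  52  23 625] ((371.4117736816406, 265.85296630859375), (51.66008758544922, 14.55213737487793), 14.03624439239502)
[[0.5521, -0.0903, 0.06], [0.5831, -0.0989, 0.06], [0.5536, -0.2078, 0.06], [0.5229, -0.1987, 0.06]] [ 0.55293947 -0.14892575  0.06      ]
(587, 440, 3)
```

View pics/zoom.png

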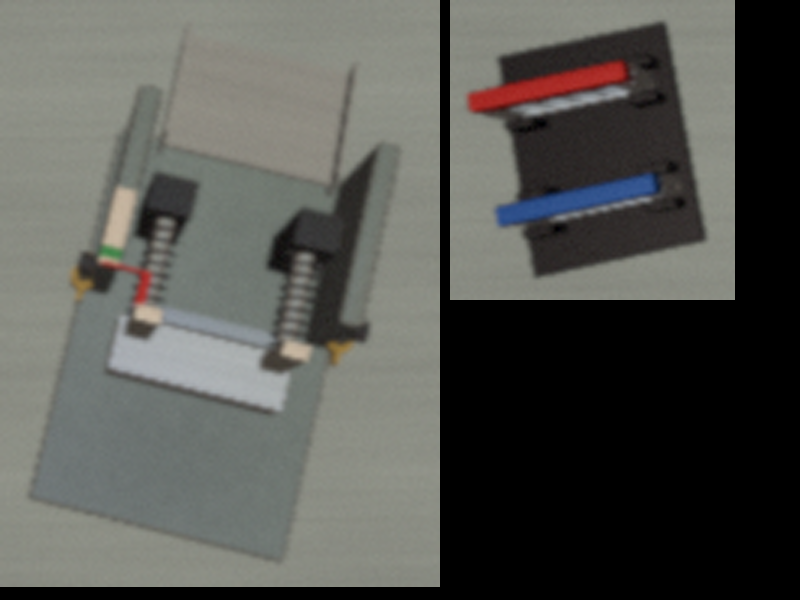

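Emit:
{"api": "servo_tool", "payload": {
  "commands": [0, 0, 0, 0, 0, 0.0177, 1, 0, 0, 0, 0, 0, 0.0177, 1, 0, 0, 0, 0, 0, 0.0177, 1, 0, 0, 0, 0, 0, 0.0177, 1, 0, 0, 0, 0, 0, 0.0177, 1, 0, 0, 0, 0, 0, 0.0177, 1, 0, 0, 0, 0, 0, 0.0177, 1, 0, 0, 0, 0, 0, 0.0177, 1, 0, 0, 0, 0, 0, 0.0177, 1]
}}

```text
t: 1.7
tcp_pos: [0.2259, 0.5827, 0.2313]
tool_rot: [0.635, 0.772, 0.0, 0.0]
force: [-0.4, -0.3, -0.1]
finger_gap: 1.005
gripper_force: 0.0
```

Emit:
{"api": "servo_tool", "payload": {
  "commands": [-0.066, 0.027, 0, 0, 0, 0, 1, -0.066, 0.027, 0, 0, 0, 0, 1, -0.066, 0.027, 0, 0, 0, 0, 1, -0.066, 0.027, 0, 0, 0, 0, 1, -0.066, 0.027, 0, 0, 0, 0, 1, -0.066, 0.027, 0, 0, 0, 0, 1, -0.066, 0.027, 0, 0, 0, 0, 1, -0.066, 0.027, 0, 0, 0, 0, 1, -0.066, 0.027, 0, 0, 0, 0, 1, -0.066, 0.027, 0, 0, 0, 0, 1, -0.066, 0.027, 0, 0, 0, 0, 1, -0.066, 0.027, 0, 0, 0, 0, 1]
}}

```text
t: 2.7
tcp_pos: [0.4642, 0.2253, 0.2316]
tool_rot: [0.633, 0.774, 0.0, 0.0]
force: [1.2, 1.2, -0.5]
finger_gap: 1.001
gripper_force: 0.0
```

```bash
python3 - <<'E'
from h import *
s=manip.sense(); print({k:np.round(s[k],4) for k in("t","tcp_pos","tool_rot","force")})
p=manip.snapshot("wrist"); cv2.imwrite("pics/w1.png",p["img"][:,:,::-1]); print(np.round(p["mtx"],1).tolist())
a=np.radians(11.5); ex=np.array([np.cos(a),np.sin(a),0]); ey=np.array([-ex[1],ex[0],0]); c=np.array([.4626,.2268,.11])
for d in(ey*.055+ex*.007,ey*.055-ex*.007,-ey*.055+ex*.007,-ey*.055-ex*.007): print(projw(p,c+d))
hsv=cv2.cvtColor(p["img"],cv2.COLOR_RGB2HSV); m=((hsv[...,0]>100)&(hsv[...,0]<130)&(hsv[...,1]>140)).astype(np.uint8)
k,l,st,ce=cv2.connectedComponentsWithStats(m); print(st[st[:,4]>100],ce[st[:,4]>100])
E
```

```text
{'t': np.float64(2.7), 'tcp_pos': array([0.4642, 0.2253, 0.2316]), 'tool_rot': array([6.330e-01, 7.742e-01, 3.000e-04, 1.000e-04]), 'force': array([ 1.2331,  1.2388, -0.5495])}
[[371.6, 0.0, 323.2], [0.0, 371.6, 234.7], [0.0, 0.0, 1.0]]
[[330.37789396 149.27394255]]
[[310.56728053 149.32358633]]
[[329.87629402 292.76526221]]
[[311.97211334 292.78514917]]
[[     0      0    640    480 303067]
 [   572      0     68     40   1395]
 [   313    145     21    143   2682]] [[318.11106125 240.73105617]
 [616.88028674  13.21218638]
 [322.41573453 213.43027591]]
```

View pics/w1.png

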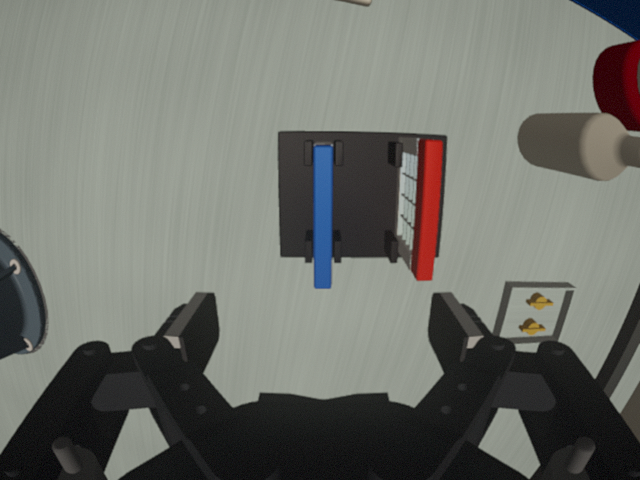

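The wrist view shows the blue bar at x 313–334, y 145–288, about 2 px right of and 4 px above the prediction. That is a shift of a few mm. The fingers straddle it clear of the red grid.

Emit:
{"api": "servo_tool", "payload": {
  "commands": [0.005, 0, 0.038, 0, 0, 0, 1, 0.005, 0, 0.038, 0, 0, 0, 1, 0, 0, 0.038, 0, 0, 0, 1, 0, 0, 0.038, 0, 0, 0, 1, 0, 0, 0.038, 0, 0, 0, 1, 0, 0, 0.038, 0, 0, 0, 1, 0, 0, 0.038, 0, 0, 0, 1, 0, 0, 0.038, 0, 0, 0, 1, 0, 0, 0, 0, 0, 0, 1, 0, 0, 0, 0, 0, 0, 1]
}}

```text
t: 3.58
tcp_pos: [0.4618, 0.2317, 0.0787]
tool_rot: [0.633, 0.774, -0.001, -0.001]
force: [0.5, -0.4, 0.3]
finger_gap: 0.999
gripper_force: 0.0
```

Emit:
{"api": "servo_tool", "payload": {
  "commands": [0, 0, 0, 0, 0, 0, -1, 0, 0, 0, 0, 0, 0, -1, 0, 0, 0, 0, 0, 0, -1, 0, 0, 0, 0, 0, 0, -1, 0, 0, 0, 0, 0, 0, -1, 0, 0, 0, 0, 0, 0, -1, 0, 0, 0, 0, 0, 0, -1, 0, 0, 0, 0, 0, 0, -1, 0, 0, 0, 0, 0, 0, -1, 0, 0, 0, 0, 0, 0, -1],
  "force": 60
}}

```text
t: 4.42
tcp_pos: [0.4627, 0.2319, 0.08]
tool_rot: [0.633, 0.774, 0.0, 0.0]
force: [-0.6, 0.7, 5.7]
finger_gap: 0.157
gripper_force: 59.9
```

Emit:
{"api": "servo_tool", "payload": {
  "commands": [0, 0, -0.01, 0, 0, 0, -1, 0, 0, -0.02, 0, 0, 0, -1, 0, 0, -0.03, 0, 0, 0, -1, 0, 0, -0.03, 0, 0, 0, -1, 0, 0, -0.03, 0, 0, 0, -1, 0, 0, -0.04, 0, 0, 0, -1, 0, 0, -0.04, 0, 0, 0, -1, 0, 0, -0.04, 0, 0, 0, -1, 0, 0, -0.02, 0, 0, 0, -1, 0, 0, 0, 0, 0, 0, -1]
}}

```text
t: 5.25
tcp_pos: [0.4636, 0.2321, 0.2117]
tool_rot: [0.633, 0.774, 0.002, 0.001]
force: [0.9, 0.8, -3.2]
finger_gap: 0.156
gripper_force: 58.8
```

Emit:
{"api": "servo_tool", "payload": {
  "commands": [0, 0, 0, 0, 0, 0.0092, -1, 0, 0, 0, 0, 0, 0.0184, -1, 0, 0, 0, 0, 0, 0.0184, -1, 0, 0, 0, 0, 0, 0.0184, -1, 0, 0, 0, 0, 0, 0.0092, -1, 0, 0, 0, 0, 0, 0, -1]
}}

```text
t: 5.75
tcp_pos: [0.4612, 0.2314, 0.2079]
tool_rot: [0.794, 0.608, -0.002, -0.001]
force: [-0.5, -0.9, -3.7]
finger_gap: 0.155
gripper_force: 58.6
```

Emit:
{"api": "servo_tool", "payload": {
  "commands": [-0.02, 0.008, 0, 0, 0, 0, -1, -0.05, 0.019, 0, 0, 0, 0, -1, -0.07, 0.027, 0, 0, 0, 0, -1, -0.07, 0.027, 0, 0, 0, 0, -1, -0.07, 0.027, 0, 0, 0, 0, -1, -0.07, 0.027, 0, 0, 0, 0, -1, -0.07, 0.027, 0, 0, 0, 0, -1, -0.07, 0.027, 0, 0, 0, 0, -1, -0.07, 0.027, 0, 0, 0, 0, -1, -0.07, 0.027, 0, 0, 0, 0, -1, -0.04, 0.016, 0, 0, 0, 0, -1, -0.018, 0.009, 0, 0, 0, 0, -1]
}}

```text
t: 6.75
tcp_pos: [0.5025, -0.1396, 0.2089]
tool_rot: [0.794, 0.608, -0.0, 0.001]
force: [0.4, 0.5, -3.7]
finger_gap: 0.153
gripper_force: 58.7
```

```bash
python3 - <<'E'
from h import *
s=manip.sense(); print({k:np.round(s[k],4) for k in("t","tcp_pos","tool_rot","force","finger_gap","gripper_force")})
p=manip.snapshot("wrist"); t=manip.snapshot("top")
np.savez("w2.npz",**{k:p[k] for k in("img","mtx","world_to_cam")}); np.savez("t2.npz",**{k:t[k] for k in("img","mtx","world_to_cam")})
a=np.radians(-15); R=np.array([[np.cos(a),-np.sin(a),0],[np.sin(a),np.cos(a),0],[0,0,1]]); o=np.array([.5607,-.1507,0])
pts=np.array([[-.024,.06,.06],[-.024,-.06,.06],[.014,.06,.06],[.014,-.06,.06]]+[[0,y,.151] for y in(.055,.038,-.038,-.055)])
out=[]
for q,f in((p,projw),(t,proj)):
    im=q["img"].copy()
    uv=f(q,o+pts@R.T); print(np.round(uv).tolist())
    for u,v in uv: cv2.circle(im,(int(u),int(v)),2,(0,255,0) if f is projw else (255,0,255),-1 if f is projw else -1)
    out.append(im)
cv2.imwrite("pics/w2.png",out[0][:,:,::-1])
E
```

```text
{'t': np.float64(6.75), 'tcp_pos': array([ 0.5025, -0.1396,  0.2089]), 'tool_rot': array([ 7.942e-01,  6.076e-01, -4.000e-04,  7.000e-04]), 'force': array([ 0.3738,  0.5331, -3.6918]), 'finger_gap': np.float64(0.1533), 'gripper_force': np.float64(58.6591)}
[[367.0, 138.0], [364.0, 282.0], [414.0, 140.0], [407.0, 281.0], [429.0, 152.0], [428.0, 183.0], [418.0, 306.0], [416.0, 330.0]]
[[343.0, 266.0], [396.0, 280.0], [347.0, 250.0], [400.0, 263.0], [351.0, 251.0], [359.0, 253.0], [396.0, 262.0], [405.0, 264.0]]
```

View pics/w2.png

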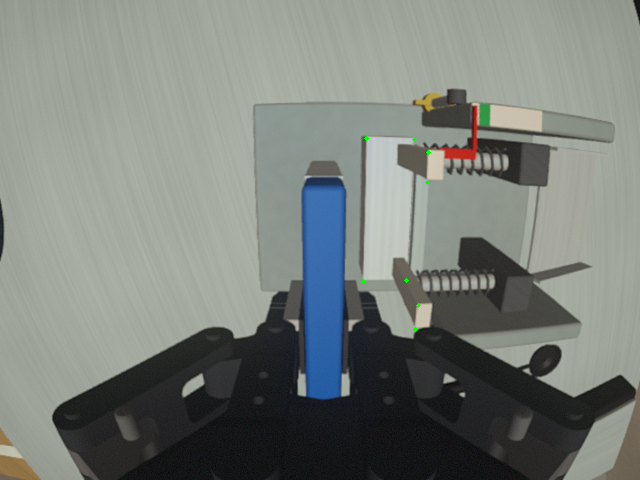

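The wrist view shows the projected sill corners (367,138) and (364,282) and pad-top points landing on the image features within about 2 px, so the dicer estimate holds. The grid is firmly held, and the bar's far end is at y≈178.

```bash
python3 - <<'E'
from h import *
p=dict(np.load("w2.npz"))
hsv=cv2.cvtColor(p["img"],cv2.COLOR_RGB2HSV); m=((hsv[...,0]>100)&(hsv[...,0]<130)&(hsv[...,1]>140)).astype(np.uint8)
m[:170]=0
for y in(176,178,180,182,185,190,220,260,300,340,380,394,396,398,400):
    x=np.nonzero(m[y,280:370])[0]; print(y,(280+x[0],280+x[-1],p["img"][y,280+x[0]+3].tolist()) if len(x) else None)
tcp=np.array([.5025,-.1396,.2089]); a=np.radians(-15.16); ex=np.array([np.cos(a),np.sin(a),0]); ey=np.array([-ex[1],ex[0],0])
for oy in(0,-.002,-.004):
  print(oy,[np.round(projw(p,tcp+ey*(oy+sy*.055)+ex*sx*.007+[0,0,.030])[0],1).tolist() for sy in(1,-1) for sx in(-1,1)])
E
```

```text
176 None
178 (np.int64(315), np.int64(336), [32, 46, 75])
180 (np.int64(307), np.int64(340), [28, 46, 76])
182 (np.int64(306), np.int64(340), [35, 51, 81])
185 (np.int64(305), np.int64(342), [35, 62, 109])
190 (np.int64(303), np.int64(344), [54, 100, 163])
220 (np.int64(303), np.int64(344), [53, 102, 165])
260 (np.int64(304), np.int64(343), [56, 102, 168])
300 (np.int64(303), np.int64(344), [38, 87, 151])
340 (np.int64(305), np.int64(342), [42, 93, 160])
380 (np.int64(306), np.int64(340), [31, 88, 155])
394 (np.int64(307), np.int64(339), [34, 92, 162])
396 (np.int64(307), np.int64(340), [34, 84, 148])
398 (np.int64(311), np.int64(335), [24, 45, 82])
400 None
0 [[299.0, 180.2], [344.7, 180.1], [306.2, 441.5], [338.7, 441.5]]
-0.002 [[299.0, 186.6], [344.7, 186.5], [306.3, 444.4], [338.6, 444.4]]
-0.004 [[299.1, 193.0], [344.6, 192.9], [306.4, 447.3], [338.5, 447.3]]
```

```bash
python3 - <<'E'
from h import *
p=dict(np.load("w2.npz"))
tcp=np.array([.5025,-.1396,.2089]); a=np.radians(-15.16); ex=np.array([np.cos(a),np.sin(a),0]); ey=np.array([-ex[1],ex[0],0])
for h in(.03,.025,.02,.015):
  print(h,[np.round(projw(p,tcp+ey*(-.002+sy*.055)+ex*sx*.007+[0,0,h])[0],1).tolist() for sy in(1,-1) for sx in(-1,1)])
s=manip.snapshot("scene"); st=manip.sense(); tcp=st["tcp_pos"]; print(np.round(tcp,4))
im=s["img"].copy()
box=np.array([[sx*.007,sy*.055,z] for sx in(-1,1) for sy in(1,-1) for z in(0,.076,.1)])
R=np.c_[ex,ey,[0,0,1]]
X=(tcp-ey*.002+[0,0,-.07])+box@R.T; uv=proj(s,X); print(np.round(uv).tolist())
x0,y0=(uv.min(0)-25).astype(int); x1,y1=(uv.max(0)+25).astype(int)
k=5; c=cv2.resize(im[y0:y1,x0:x1],None,fx=k,fy=k,interpolation=cv2.INTER_CUBIC)
for u,v in uv: cv2.circle(c,(int((u+.5-x0)*k),int((v+.5-y0)*k)),3,(0,255,0),-1)
c=c[:600,:800]; print(c.shape); cv2.imwrite("pics/s2.png",c[:,:,::-1])
E
```

```text
0.03 [[299.0, 186.6], [344.7, 186.5], [306.3, 444.4], [338.6, 444.4]]
0.025 [[300.0, 184.3], [343.8, 184.2], [306.7, 436.4], [338.2, 436.4]]
0.02 [[300.9, 182.1], [342.9, 182.1], [307.1, 428.7], [337.8, 428.7]]
0.015 [[301.7, 180.1], [342.2, 180.1], [307.4, 421.3], [337.5, 421.3]]
[ 0.5017 -0.1354  0.2087]
[[313.0, 200.0], [313.0, 174.0], [313.0, 165.0], [282.0, 176.0], [281.0, 150.0], [280.0, 141.0], [309.0, 203.0], [308.0, 177.0], [308.0, 168.0], [278.0, 178.0], [276.0, 152.0], [275.0, 144.0]]
(565, 440, 3)
```

View pics/s2.png

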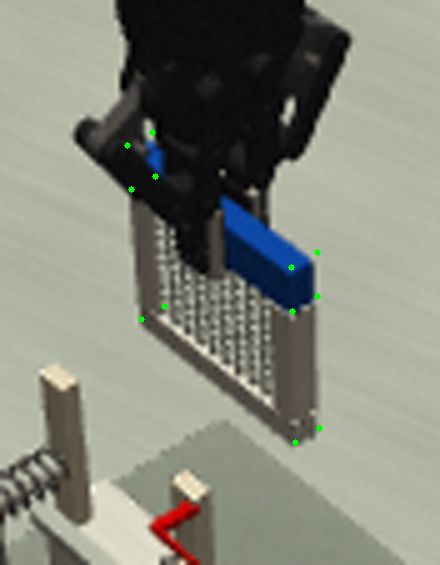

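The scene crop shows the predicted box corners sitting on the grid's bottom corners, at (141,319) and (295,442) in the crop. So the underside is 70 mm below the TCP and the grid hangs straight.

Emit:
{"api": "servo_tool", "payload": {
  "commands": [0.005, 0.01, 0, 0, 0, 0, -1, 0, 0.025, 0, 0, 0, 0, -1, 0, 0.025, 0, 0, 0, 0, -1, 0, 0.023, 0, 0, 0, 0, -1, 0, 0.01, 0, 0, 0, 0, -1, 0, 0, 0.01, 0, 0, 0, -1, 0, 0, 0.03, 0, 0, 0, -1, 0, 0, 0.03, 0, 0, 0, -1, 0, 0, 0.03, 0, 0, 0, -1, 0, 0, 0.025, 0, 0, 0, -1, 0, 0, 0.01, 0, 0, 0, -1, 0, 0, 0.005, 0, 0, 0, -1]
}}

```text
t: 7.9
tcp_pos: [0.5466, -0.1435, 0.1381]
tool_rot: [0.793, 0.609, -0.001, -0.002]
force: [0.5, -0.3, -3.5]
finger_gap: 0.153
gripper_force: 58.7
```

Emit:
{"api": "servo_tool", "payload": {
  "commands": [0, 0, 0, 0, 0, 0, -1, 0, 0, 0, 0, 0, 0, -1, 0, 0, 0, 0, 0, 0, -1, 0, 0, 0, 0, 0, 0, -1]
}}

```text
t: 8.23
tcp_pos: [0.5486, -0.1451, 0.1401]
tool_rot: [0.794, 0.609, 0.0, 0.001]
force: [-0.6, -0.5, -3.1]
finger_gap: 0.152
gripper_force: 58.7
```

```bash
python3 - <<'E'
from h import *
st=manip.sense(); print({k:np.round(st[k],4) for k in("t","tcp_pos","tool_rot","force","ft_torque")})
p=manip.snapshot("wrist"); s=manip.snapshot("scene"); im=p["img"]
a=np.radians(-15); R=np.array([[np.cos(a),-np.sin(a),0],[np.sin(a),np.cos(a),0],[0,0,1]]); o=np.array([.5607,-.1507,0])
print("dicer frame tcp",(st["tcp_pos"]-o)@R)
A=im[90:370,240:500]; A=cv2.resize(A,None,fx=1.6,fy=1.6)
B=s["img"][130:260,220:340]; B=cv2.resize(B,None,fx=3.2,fy=3.4,interpolation=cv2.INTER_CUBIC)
out=np.zeros((460,800,3),np.uint8); out[:A.shape[0],:A.shape[1]]=A; out[:B.shape[0],416:416+B.shape[1]]=B[:,:384]
cv2.imwrite("pics/c3.png",out[:,:,::-1])
E
```

```text
{'t': np.float64(8.2333), 'tcp_pos': array([ 0.5486, -0.1451,  0.1401]), 'tool_rot': array([7.935e-01, 6.086e-01, 4.000e-04, 7.000e-04]), 'force': array([-0.6117, -0.4968, -3.0675]), 'ft_torque': array([0.0047, 0.0413, 0.0175])}
dicer frame tcp [-0.0131957   0.00230987  0.14014081]
```

View pics/c3.png

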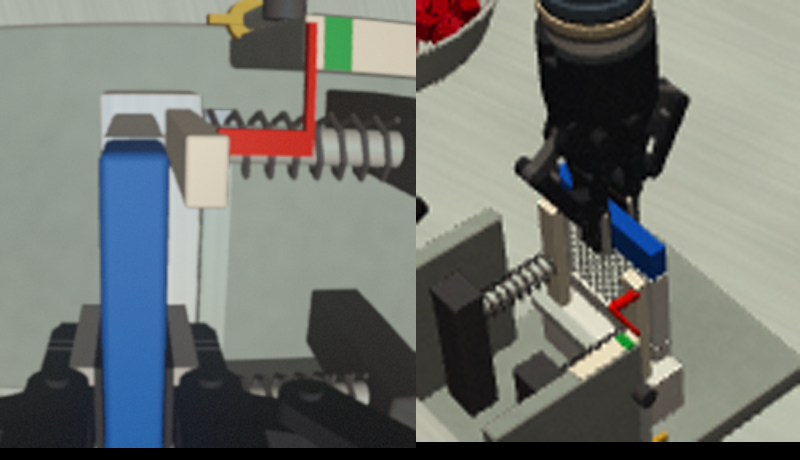

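The picture shows the grid just in front of the pads and slightly above the sill, with the pointer at rest. Next I lower it gently until it touches.

Emit:
{"api": "servo_tool", "payload": {
  "commands": [0, 0, 0.006, 0, 0, 0, -1, 0, 0, 0.006, 0, 0, 0, -1, 0, 0, 0.004, 0, 0, 0, -1, 0, 0, 0.001, 0, 0, 0, -1, 0, 0, 0, 0, 0, 0, -1, 0, 0, 0, 0, 0, 0, -1]
}}

```text
t: 8.83
tcp_pos: [0.548, -0.1449, 0.1307]
tool_rot: [0.794, 0.609, -0.0, -0.0]
force: [-0.4, -0.7, -3.3]
finger_gap: 0.152
gripper_force: 58.8
```

Emit:
{"api": "servo_tool", "payload": {
  "commands": [0, 0, 0.001, 0, 0, 0, -1, 0, 0, 0.001, 0, 0, 0, -1, 0, 0, 0, 0, 0, 0, -1, 0, 0, 0, 0, 0, 0, -1]
}}

```text
t: 9.17
tcp_pos: [0.5483, -0.145, 0.13]
tool_rot: [0.794, 0.609, 0.0, 0.0]
force: [-0.2, 0.4, -1.6]
finger_gap: 0.15
gripper_force: 58.9
```

Emit:
{"api": "servo_tool", "payload": {
  "commands": [0, 0, 0.001, 0, 0, 0, -1, 0, 0, 0, 0, 0, 0, -1, 0, 0, 0, 0, 0, 0, -1]
}}

```text
t: 9.42
tcp_pos: [0.5483, -0.145, 0.13]
tool_rot: [0.793, 0.609, 0.0, 0.0]
force: [-1.6, 0.9, 4.2]
finger_gap: 0.151
gripper_force: 59.7
```

Emit:
{"api": "servo_tool", "payload": {
  "commands": [0, 0, -0.0014, 0, 0, 0, -1, 0, 0.002, 0, 0, 0, 0, -1, 0, 0.002, 0, 0, 0, 0, -1, 0, 0.002, 0, 0, 0, 0, -1, 0, 0.002, 0, 0, 0, 0, -1, 0, 0, 0, 0, 0, 0, -1, 0, 0, 0, 0, 0, 0, -1]
}}

```text
t: 10.0
tcp_pos: [0.5495, -0.1452, 0.13]
tool_rot: [0.793, 0.609, -0.002, -0.002]
force: [-5.3, 0.2, 6.1]
finger_gap: 0.156
gripper_force: 60.3
```

Emit:
{"api": "servo_tool", "payload": {
  "commands": [0, 0.002, 0, 0, 0, 0, -1, 0, 0.002, 0, 0, 0, 0, -1, 0, 0.002, 0, 0, 0, 0, -1, 0, 0.002, 0, 0, 0, 0, -1, 0, 0, 0, 0, 0, 0, -1, 0, 0, 0, 0, 0, 0, -1]
}}

```text
t: 10.5
tcp_pos: [0.5533, -0.146, 0.13]
tool_rot: [0.793, 0.609, -0.002, -0.003]
force: [-5.8, 1.5, 6.6]
finger_gap: 0.155
gripper_force: 60.4
```

Emit:
{"api": "servo_tool", "payload": {
  "commands": [0, 0.002, 0, 0, 0, 0, -1, 0, 0.002, 0, 0, 0, 0, -1, 0, 0.002, 0, 0, 0, 0, -1, 0, 0, 0, 0, 0, 0, -1, 0, 0, 0, 0, 0, 0, -1]
}}

```text
t: 10.92
tcp_pos: [0.5543, -0.1462, 0.13]
tool_rot: [0.793, 0.609, -0.003, -0.004]
force: [-9.7, 1.7, 11.0]
finger_gap: 0.15
gripper_force: 61.0
```

Emit:
{"api": "servo_tool", "payload": {
  "commands": [0, 0, -0.002, 0, 0, 0, -1, 0, 0, -0.002, 0, 0, 0, -1, 0, 0, 0, 0, 0, 0, -1, 0, 0, 0, 0, 0, 0, -1, 0, 0, 0, 0, 0, 0, -1]
}}

```text
t: 11.33
tcp_pos: [0.5573, -0.147, 0.1308]
tool_rot: [0.793, 0.609, -0.001, -0.002]
force: [-4.7, 1.7, -6.4]
finger_gap: 0.152
gripper_force: 58.5
```

```bash
cat > chk.py <<'E'
from h import *
import sys
st=manip.sense(); print({k:np.round(st[k],4).tolist() for k in("t","tcp_pos","tool_rot","force","ft_torque")})
p=manip.snapshot("wrist"); s=manip.snapshot("scene"); im=p["img"]
a=np.radians(-15); R=np.array([[np.cos(a),-np.sin(a),0],[np.sin(a),np.cos(a),0],[0,0,1]]); o=np.array([.5607,-.1507,0])
print("dicer frame tcp",np.round((st["tcp_pos"]-o)@R,4),"force",np.round(st["force"]@R,2))
c=R[:,1]; 
from scipy.spatial.transform import Rotation as Ro
T=Ro.from_quat(st["tool_rot"]).as_matrix(); print("tool z in dicer",np.round(R.T@T[:,2],4),"tool y",np.round(R.T@T[:,1],4))
A=cv2.resize(im[90:370,240:500],None,fx=1.6,fy=1.6)
B=cv2.resize(s["img"][130:260,220:340],None,fx=3.2,fy=3.4,interpolation=cv2.INTER_CUBIC)
out=np.zeros((460,800,3),np.uint8); out[:A.shape[0],:A.shape[1]]=A; out[:B.shape[0],416:416+B.shape[1]]=B[:,:384]
cv2.imwrite("pics/%s.png"%sys.argv[1],out[:,:,::-1])
E
python3 chk.py c4
```

```text
{'t': 11.3333, 'tcp_pos': [0.5573, -0.147, 0.1308], 'tool_rot': [0.7934, 0.6086, -0.001, -0.0018], 'force': [-4.6612, 1.6591, -6.3553], 'ft_torque': [0.2182, 0.753, 0.0236]}
dicer frame tcp [-0.0043  0.0027  0.1308] force [-4.93  0.4  -6.36]
tool z in dicer [-4.1e-03  7.0e-04 -1.0e+00] tool y [ 1.0e+00 -3.0e-04 -4.1e-03]
```

View pics/c4.png

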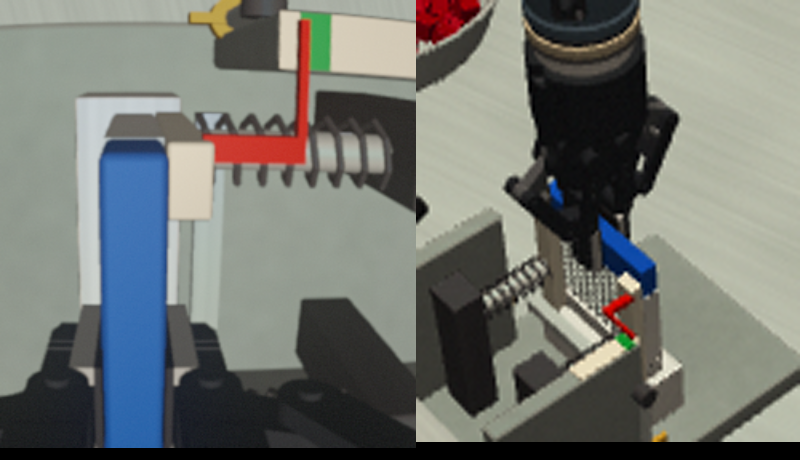

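The pads are now touching the grid evenly and the pointer is just entering the green zone. The force is about 5 N, so I push on in small steps.

Emit:
{"api": "servo_tool", "payload": {
  "commands": [0, 0.0015, 0, 0, 0, 0, -1, 0, 0.0015, 0, 0, 0, 0, -1, 0, 0.0015, 0, 0, 0, 0, -1, 0, 0.0015, 0, 0, 0, 0, -1, 0, 0, 0, 0, 0, 0, -1, 0, 0, 0, 0, 0, 0, -1]
}}

```text
t: 11.93
tcp_pos: [0.5591, -0.1475, 0.1309]
tool_rot: [0.793, 0.609, -0.002, -0.003]
force: [-7.3, 1.8, -4.5]
finger_gap: 0.154
gripper_force: 58.7
```

Emit:
{"api": "servo_tool", "payload": {
  "commands": [0, 0.0015, 0, 0, 0, 0, -1, 0, 0.0015, 0, 0, 0, 0, -1, 0, 0, 0, 0, 0, 0, -1, 0, 0, 0, 0, 0, 0, -1]
}}

```text
t: 12.27
tcp_pos: [0.56, -0.1477, 0.1309]
tool_rot: [0.793, 0.609, -0.002, -0.003]
force: [-8.9, 0.9, -4.1]
finger_gap: 0.155
gripper_force: 58.9
```

```bash
python3 chk.py c5
```

```text
{'t': 12.2667, 'tcp_pos': [0.56, -0.1477, 0.1309], 'tool_rot': [0.7934, 0.6087, -0.0021, -0.0034], 'force': [-8.9379, 0.8732, -4.0768], 'ft_torque': [0.2939, 1.3381, 0.0583]}
dicer frame tcp [-0.0015  0.0027  0.1309] force [-8.86 -1.47 -4.08]
tool z in dicer [-7.9e-03  7.0e-04 -1.0e+00] tool y [ 1.0e+00 -1.0e-04 -7.9e-03]
```

Emit:
{"api": "servo_tool", "payload": {
  "commands": [0, 0.0012, 0, 0, 0, 0, -1, 0, 0.0012, 0, 0, 0, 0, -1, 0, 0, 0.0005, 0, 0, 0, -1, 0, 0, 0, 0, 0, 0, -1, 0, 0, 0, 0, 0, 0, -1, 0, 0, 0, 0, 0, 0, -1]
}}

```text
t: 12.87
tcp_pos: [0.5608, -0.1479, 0.1308]
tool_rot: [0.793, 0.609, -0.002, -0.004]
force: [-8.9, 2.2, -1.6]
finger_gap: 0.155
gripper_force: 59.3
```

```bash
python3 chk.py c6
```

```text
{'t': 12.8667, 'tcp_pos': [0.5608, -0.1479, 0.1308], 'tool_rot': [0.7934, 0.6087, -0.0023, -0.0036], 'force': [-8.9365, 2.2031, -1.6333], 'ft_torque': [0.2512, 1.4854, 0.0263]}
dicer frame tcp [-0.0006  0.0027  0.1308] force [-9.2  -0.18 -1.63]
tool z in dicer [-8.5e-03  8.0e-04 -1.0e+00] tool y [ 1.     -0.     -0.0085]
```

View pics/c6.png

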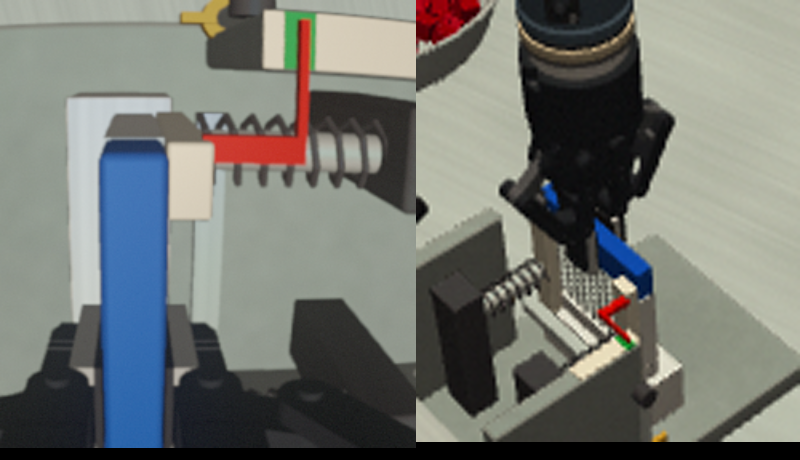

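The pointer stands well inside the green zone, at crop x≈304 of 285–316. The push is about 9 N and the grid is square and standing on the sill. Now I hold.

Emit:
{"api": "servo_tool", "payload": {
  "commands": [0, 0.0006, 0, 0, 0, 0, -1, 0, 0, 0, 0, 0, 0, -1, 0, 0, 0, 0, 0, 0, -1, 0, 0, 0, 0, 0, 0, -1, 0, 0, 0, 0, 0, 0, -1, 0, 0, 0, 0, 0, 0, -1, 0, 0, 0, 0, 0, 0, -1, 0, 0, 0, 0, 0, 0, -1, 0, 0, 0, 0, 0, 0, -1, 0, 0, 0, 0, 0, 0, -1, 0, 0, 0, 0, 0, 0, -1, 0, 0, 0, 0, 0, 0, -1]
}}

```text
t: 13.97
tcp_pos: [0.5609, -0.148, 0.1308]
tool_rot: [0.793, 0.609, -0.002, -0.004]
force: [-9.1, 1.8, -1.6]
finger_gap: 0.151
gripper_force: 59.3
```

Emit:
{"api": "servo_tool", "payload": {
  "commands": [0, 0, 0, 0, 0, 0, -1, 0, 0, 0, 0, 0, 0, -1, 0, 0, 0, 0, 0, 0, -1, 0, 0, 0, 0, 0, 0, -1, 0, 0, 0, 0, 0, 0, -1, 0, 0, 0, 0, 0, 0, -1, 0, 0, 0, 0, 0, 0, -1, 0, 0, 0, 0, 0, 0, -1, 0, 0, 0, 0, 0, 0, -1, 0, 0, 0, 0, 0, 0, -1, 0, 0, 0, 0, 0, 0, -1, 0, 0, 0, 0, 0, 0, -1]
}}

```text
t: 14.97
tcp_pos: [0.561, -0.1479, 0.1308]
tool_rot: [0.793, 0.609, -0.002, -0.004]
force: [-10.0, 1.2, -0.9]
finger_gap: 0.156
gripper_force: 59.3
```

Emit:
{"api": "servo_tool", "payload": {
  "commands": [0, 0, 0, 0, 0, 0, -1, 0, 0, 0, 0, 0, 0, -1, 0, 0, 0, 0, 0, 0, -1, 0, 0, 0, 0, 0, 0, -1, 0, 0, 0, 0, 0, 0, -1, 0, 0, 0, 0, 0, 0, -1, 0, 0, 0, 0, 0, 0, -1, 0, 0, 0, 0, 0, 0, -1, 0, 0, 0, 0, 0, 0, -1, 0, 0, 0, 0, 0, 0, -1, 0, 0, 0, 0, 0, 0, -1, 0, 0, 0, 0, 0, 0, -1]
}}

```text
t: 15.97
tcp_pos: [0.561, -0.148, 0.1309]
tool_rot: [0.793, 0.609, -0.002, -0.004]
force: [-8.8, 2.3, -1.6]
finger_gap: 0.151
gripper_force: 59.3
```

Emit:
{"api": "servo_tool", "payload": {
  "commands": [0, 0, 0, 0, 0, 0, -1, 0, 0, 0, 0, 0, 0, -1, 0, 0, 0, 0, 0, 0, -1, 0, 0, 0, 0, 0, 0, -1, 0, 0, 0, 0, 0, 0, -1, 0, 0, 0, 0, 0, 0, -1, 0, 0, 0, 0, 0, 0, -1, 0, 0, 0, 0, 0, 0, -1, 0, 0, 0, 0, 0, 0, -1, 0, 0, 0, 0, 0, 0, -1, 0, 0, 0, 0, 0, 0, -1, 0, 0, 0, 0, 0, 0, -1]
}}

```text
t: 16.97
tcp_pos: [0.561, -0.148, 0.1308]
tool_rot: [0.793, 0.609, -0.002, -0.004]
force: [-9.6, 2.7, -1.2]
finger_gap: 0.156
gripper_force: 59.3
```

```bash
python3 chk.py c7
```

```text
{'t': 16.9667, 'tcp_pos': [0.561, -0.148, 0.1308], 'tool_rot': [0.7934, 0.6087, -0.0024, -0.0037], 'force': [-9.628, 2.6757, -1.2354], 'ft_torque': [0.3275, 1.5056, 0.0616]}
dicer frame tcp [-0.0004  0.0027  0.1308] force [-9.99  0.09 -1.24]
tool z in dicer [-8.8e-03  7.0e-04 -1.0e+00] tool y [ 1.0e+00 -1.0e-04 -8.8e-03]
```

```bash
python3 -c "
from station import manip
print(manip.sign_off())"
```

```text
the job is handed in; nothing more can be done
None
```

I handed the job in with the fine grid upright and square on the sill, about centred, and still gripped: it had been pressed on the pads at a steady 9–10 N (wrist force) for four seconds, pointer in the green; the hand-in returned no verdict.

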